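Slide the die plate under the embossing press and press the plunger

TASK

Without picking it up, push the rectangular die plate flat along the table under the low bridge of the small hand press until its front edge rests squarely against the stop bar on the far side. Then press the plunger on top of the bridge all the way down, let it spring back up and move clear. Do not tip or lift the plate, do not press the plunger before the plate is home, and leave everything else on the table where it is.

Things in the scene. Friction and masses are not known exactly. Their poses are not given: they have to be found in the camera images.
- die_plate: Loose bare aluminium plate, 110 mm along its x, 100 mm along its y, 12 mm thick, flat round brass relief on top, 0.25 to 0.5 kg, flat on the table on the robot's side of the press. Origin: centre of its underside, z up. At the start its +x edge is the one nearest the bridge; it lies up to 25 mm off the press's centre line and up to 0.25 rad askew.
- press: Grey hand press fixed to the table, place and yaw vary. Origin: on the table under the bridge's centre; +x: the way the plate goes in (away from the robot), y along the bridge, z up. Bridge bar: x -18 to +18 mm, 156 mm long, underside 16 mm and top 42 mm above the table, on two solid cheeks 20 mm wide that leave an opening 116 mm wide (y -58 to +58 mm).
- press_stop (a point): Middle of the foot of the near face of the steel stop bar, 14 mm high, at press x = +50 mm on the table; side rails 14 mm high, 116 mm apart, lead from the cheeks to it. With the plate home its origin is at press x = -5 mm and its rear 42 mm stick out on the robot's side of the bridge.
- plunger_top (a point): Centre of the top of the plunger: a round steel push button of 36 mm diameter standing on the middle of the bridge; pressed straight down.
- plunger (a joint): Plunger travel: 0 up, 0.008 m fully down; a spring of about 6 N at full travel brings it back up.
- figure_a: White figure blank, a cone with a ball head, 52 mm foot, 88 mm tall, loose; origin under its centre; a bystander, to be left alone
- figure_b: The same kind of white figure blank, 52 mm foot, 88 mm tall, loose; origin under its centre; a bystander, to be left alone
- tape_roll: Clear tape roll lying flat, 60 mm across, 18 mm high; origin under its centre; a bystander, to be left alone
- tin: Flat steel tin, 60 by 90 by 22 mm, beyond the press; origin under its centre; a bystander, to be left alone
- round_die: Small round aluminium die, 56 mm across, 12 mm thick; origin under its centre; a bystander, to be left alone
- glue: White glue bottle with orange cap, 32 mm across, 85 mm tall; origin under its centre; a bystander, to be left alone
- scissors: Scissors with orange handles, about 165 mm long, lying flat; origin near the pivot; a bystander, to be left alone
There are look-alikes about, which are no part of the job. What is shaped like the die_plate but green, red or turquoise is not meant.

How it is judged:
On the way, in this order (a step that is already met when the one before it is completed fails the run):
1. the plate lies under the bridge, squarely against the stop (x of die_plate in the frame of press between -0.009 and 0 m and y of die_plate in the frame of press between -0.011 and 0.011 m and angle between the x axis of die_plate and the x axis of press, either way round below 0.06 rad), for 0.2 s.
2. the plunger is pressed all the way down (value of joint plunger above 0.0065 m), for 0.05 s.
At the end, for the whole second after the job is handed in: The plate lies flat and still under the bridge with its front edge within 4 mm of the stop bar and square to it within 0.06 rad, and the plunger, pressed at least 6.5 mm down after the plate was home, is up again (within 1.5 mm) (all of step 1 and height (world z) of die_plate below 0.003 m and angle between die_plate's own z axis and vertical below 0.03 rad and linear speed of die_plate below 0.01 m/s and value of joint plunger below 0.0015 m); the robot touches nothing.
It fails at once if the plate is lifted off the table (more than 6 mm) (height (world z) of die_plate above 0.006 m).
It fails at once if the plate is tipped (more than 0.09 rad) (angle between die_plate's own z axis and vertical above 0.09 rad).
It fails at once if the plunger is pressed before the plate is home (value of joint plunger above 0.004 m and x of die_plate in the frame of press below -0.012 m).
It fails at once if a bystander is moved more than 20 mm (distance of any of figure_a, figure_b, tape_roll, tin, round_die, glue, scissors from where it was at the start of the episode above 0.02 m).
It fails at once if a standing figure or the glue bottle is tipped over (angle between any of figure_a, figure_b, glue's own z axis and vertical above 0.35 rad).
It also fails if it takes over 64 s, if anything falls off the work surface, if the arm or the gripper's body presses on something with over 40 N, if the wrist force passes 120 N, or if a joint passes its speed limit or range.

ROBOT

A 6-joint arm with a two-finger parallel gripper is mounted at the origin on the work surface. World frame = base frame: x ahead of the robot, y to its left, z up, the work surface at z = 0. Lengths are in m, angles in rad, forces in N, time in s.
With the tool pointing down it reaches from about 0.225 to 0.875 m from the base axis. Payload 3.4 kg.
Tool frame: the origin (TCP) lies between the finger pads; the fingertips stand 8 mm ahead of it and the grasp point (between the pads) lies 11 mm behind it; z points along the fingers, y is the line along which they close (so a half turn about z gives the same grasp; the last joint's range is limited). The gripper opens to 85 mm and grips with 20 to 120 N. Pads are 22 mm wide; open, the fingers measure 114 mm over their backs; the gripper's body (76 mm by 85 mm) begins 54 mm behind the grasp point. The pads swing forward as they close: fully open they stand 13 mm farther back than shut.
Start: joints at [1.021, 0.276, 1.505, -0, 1.361, -0.121], TCP at [0.239, 0.523, 0.239] pointing down, gripper open.
Joint ranges: [-2.89, 2.89], [-0.75, 2.08], [0.22, 2.7], [-1.18, 4.32], [0.11, 2.71], [-2.7, 2.7]. Speed limits (rad/s): [2.57, 2.57, 3.14, 3.14, 3.14, 3.14].

INTERFACE

Orientations are given as a unit quaternion [w, x, y, z].
In Python, from rig import manip gives the robot as it stands.
- The arm moves only by the tool move_arm, never from a script. Its argument "deltas" is a list that holds one entry, the list of rows, each a list of 5 numbers: the shift along the tool's x, y, z normalised to -1 to 1, where 1 is 80 cm, then the turn about the tool's z normalised to -1 to 1, where 1 is 120 degrees, then the closure, from -1 (fully open) to 1 (shut). In form: [[[tx, ty, tz, twist, grip], ...]]. A call has 1 to 12 rows; each row is the pose to reach, as a shift and turn from the pose commanded when the call began, along the tool's axes at that moment; what a row does not reach only later rows make up. A row lasts 1/10 s, in which the tool goes at most 50 mm and 8.59 degrees, less where a joint would pass 70% of its speed; a pose out of reach is approached as far as the arm can. A call with a number of a shift or a turn outside -1 to 1 is refused whole. A call with a gripper value outside its range is refused whole. The fingers move at their own pace and stop on an object; "squeeze" is the grip in N (left out, the last holds). Time passes only in rows, so rows that repeat a pose let the fingers close. It gives the time, the measured TCP pose, the force, the opening and the grip force at its end, in the units of the state.
- manip.get_state(): the state, without advancing time (a new reading comes with each control period).
- manip.get_image(name): name is "side" or "top"; returns the picture (384x512x3 uint8, red, green, blue); there is no depth.
- manip.camera_params(name): a dict with "fx", "fy", "cx", "cy" (pixels), "R" (3x3) and "t" (3): a world point X has camera coordinates R X + t. Camera axes: x right, y down, z forward; pixel columns grow to the right and rows downward; lengths in m; the calibration is good to about 2 mm. A picture is of the moment at which its call begins. camera_params takes no time and is no camera call.
- manip.sign_off(): hands the job in; it is judged then, once.
The state is a dict: "clock": time; "qpos": joint angles; "qd": joint speeds; "effort": joint torques, N m; "position": TCP position; "ee_rot": TCP orientation; "contact_force": force on the tool from outside, world axes, zero at the start; "moment": the same for the moment, N m; "width": finger opening in m; "gripper_force": force on a finger pad.
Only numpy, scipy, OpenCV 4.12 (cv2) and the standard library are available. Lean on these libraries where they do the work, as an engineer would, in place of code of your own. Each camera call takes 0.05 s, during which the arm holds its last target. There are 200 camera calls.

## Working session

There is one attempt and no reset: what is moved stays moved. The work goes in short steps, Python scripts to look and compute and a tool call to move; the robot and the scene stay as the last step left them, time stands still between calls to the robot, and variables do not carry over. Pictures are saved under pics/ and viewed, at most 10 in all, crops included, and the job is handed in when it is done.

Besides the shell and the picture viewer there is one more tool, called as a command line: name --argument value ..., lists and objects as JSON in quotes. move_arm: Moves the arm, as the interface text tells. Scaled input: -1 to 1 covers 80 cm each way for a shift and 120 degrees each way for a turn. Its arguments: {"type":"object","properties":{"deltas":{"type":"array","items":{"type":"array","items":{"type":"array","items":{"type":"number","minimum":-1,"maximum":1}}}},"squeeze":{"type":"number"}},"required":["deltas"]}

```bash
mkdir -p pics; python3 - <<'E'
from rig import manip
import cv2,numpy as np
for n in("top","side"):
    im=manip.get_image(n); cv2.imwrite(f"pics/{n}0.png",im[:,:,::-1])
    p=manip.camera_params(n); print(n,p)
s=manip.get_state(); print(s["clock"],s["position"],s["ee_rot"],s["width"])
E
```

```text
top {'fx': 466.2138584545577, 'fy': 466.2138584545577, 'cx': 254.08552297050684, 'cy': 186.5927294646471, 'R': array([[ 0.01755645, -0.99983779, -0.00401989],
       [-0.99699269, -0.01720269, -0.07556223],
       [ 0.07548082,  0.00533441, -0.99713298]]), 't': array([0.02586278, 0.57042385, 1.4883055 ])}
side {'fx': 468.1367349640479, 'fy': 468.1367349640479, 'cx': 251.038280601196, 'cy': 193.6907201139619, 'R': array([[-0.97992005, -0.19938636, -0.00133483],
       [-0.09930068,  0.49381441, -0.86387887],
       [ 0.17290482, -0.84639967, -0.50369784]]), 't': array([0.57333281, 0.12665106, 1.32010874])}
0.1 [0.23885821 0.52254213 0.23850078] [-2.64864231e-04  2.12774764e-01  9.77100917e-01 -7.92006044e-04] 0.08548958953943758
```

View pics/top0.png

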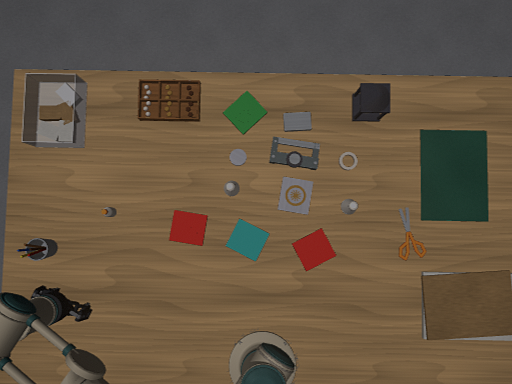

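View pics/side0.png

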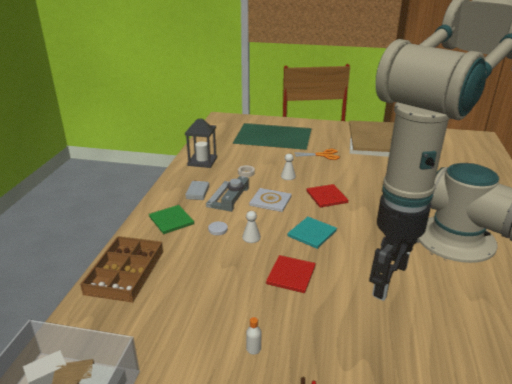

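The top view shows the bare grey plate with the brass ring at (295,195) and the press at (294,153). The look-alikes are red (189,228), red (314,250), turquoise (248,240) and green (245,113). The round die is at (237,157) and the tin at (297,121). The figures stand at (232,188) and (350,206), on either side of the plate. I choose the grey plate at (295,195) and check it in a crop.

```bash
cat > h.py <<'E'
import numpy as np,cv2
from rig import manip
def ray(n,uv,z):
    p=manip.camera_params(n); R=np.array(p["R"]);t=np.array(p["t"])
    c=-R.T@t; uv=np.atleast_2d(uv).astype(float)
    d=np.c_[(uv[:,0]-p["cx"])/p["fx"],(uv[:,1]-p["cy"])/p["fy"],np.ones(len(uv))]@R
    return c+d*((z-c[2])/d[:,2])[:,None]
def proj(n,X):
    p=manip.camera_params(n); c=np.atleast_2d(X)@np.array(p["R"]).T+p["t"]
    return np.c_[c[:,0]/c[:,2]*p["fx"]+p["cx"],c[:,1]/c[:,2]*p["fy"]+p["cy"]]
E
python3 - <<'E'
import cv2,numpy as np
from h import *
im=cv2.imread("pics/top0.png")
x0,y0,x1,y1=215,100,375,220
cv2.imwrite("pics/crop0.png",cv2.resize(im[y0:y1,x0:x1],None,fx=5,fy=5,interpolation=cv2.INTER_CUBIC))
hsv=cv2.cvtColor(im,cv2.COLOR_BGR2HSV)
m=((hsv[:,:,1]<60)&(hsv[:,:,2]>70)).astype(np.uint8)*255
mm=np.zeros_like(m); mm[y0:y1,x0:x1]=m[y0:y1,x0:x1]
cs,_=cv2.findContours(mm,cv2.RETR_EXTERNAL,cv2.CHAIN_APPROX_NONE)
for c in cs:
    if cv2.contourArea(c)<60: continue
    r=cv2.minAreaRect(c); print(np.round(r[0],1),np.round(r[1],1),round(r[2],1),cv2.contourArea(c))
    print(np.round(ray("top",cv2.boxPoints(r),0.012)[:,:2],4).tolist())
for q in[(295,195),(297,152),(294,158)]: print(q,im[q[1],q[0]],ray("top",q,0.012))
E
```

```text
[349. 206.] [14. 16.] 90.0 176.5
[[0.5351, -0.2473], [0.536, -0.2993], [0.4905, -0.2993], [0.4896, -0.2475]]
[231. 188.] [14. 14.] 90.0 160.5
[[0.5872, 0.1343], [0.588, 0.0886], [0.5423, 0.0877], [0.5415, 0.1333]]
[295.1 195.1] [31.1 33.7] 9.5 984.5
[[0.4984, -0.0398], [0.6072, -0.0563], [0.5921, -0.1564], [0.4836, -0.1394]]
[294. 158.] [10. 10.] 90.0 83.0
[[0.683, -0.0766], [0.6835, -0.1093], [0.6505, -0.1097], [0.65, -0.077]]
[348.  160.5] [17. 18.] 90.0 237.0
[[0.689, -0.2403], [0.69, -0.2992], [0.634, -0.2992], [0.633, -0.2405]]
[309.5 159.5] [15. 17.] 90.0 131.5
[[0.6869, -0.1159], [0.6879, -0.1715], [0.6384, -0.1719], [0.6375, -0.1164]]
[278.6 156.9] [17.3 10.5] 8.7 122.5
[[0.6563, -0.0124], [0.6907, -0.0171], [0.6829, -0.0733], [0.6486, -0.0685]]
[237.5 157. ] [16.3 16.3] 45.0 207.0
[[0.6662, 0.1295], [0.7049, 0.0926], [0.6675, 0.0542], [0.629, 0.0911]]
[295.6 142.9] [47.2 10.3] 2.5 217.5
[[0.7019, -0.0201], [0.7361, -0.021], [0.7319, -0.1758], [0.6977, -0.1746]]
[297.  120.7] [17.6 27.7] 87.1 445.0
[[0.8169, -0.0542], [0.8231, -0.1454], [0.7643, -0.1488], [0.7582, -0.0578]]
(295, 195) [ 43  85 113] [[ 0.54548315 -0.09775431  0.012     ]]
(297, 152) [50 51 58] [[ 0.68669862 -0.10276229  0.012     ]]
(294, 158) [104 102 101] [[ 0.66672403 -0.09315674  0.012     ]]
```

View pics/crop0.png

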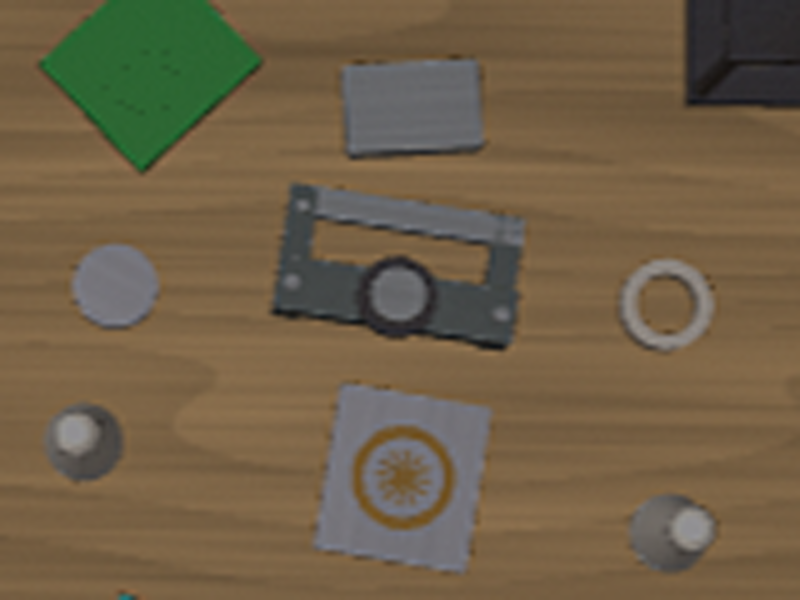

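```bash
python3 - <<'E'
from h import *
im=cv2.imread("pics/top0.png").astype(int)
f=lambda c:(np.array(c)+.5)/5-.5+[215,100]
s=ray("top",f([(292,281),(502,314)]),.043); d=s[0]-s[1]
print("screws",s,np.linalg.norm(d),"yaw",np.degrees(np.arctan2(-d[0],d[1])))
st=ray("top",f([(316,213),(490,243)]),.0); d=st[0]-st[1]; print("stop foot",st,"yaw",np.degrees(np.arctan2(-d[0],d[1])))
for z in(.05,.06,.07):print("plunger",z,ray("top",f([397,293]),z))
s2=ray("side",[(236,181)],.06);print("side plunger guess",s2)
g=cv2.imread("pics/side0.png");cv2.imwrite("pics/side_crop.png",cv2.resize(g[140:240,190:310],None,fx=6,fy=6,interpolation=cv2.INTER_CUBIC))
E
```

```text
screws [[ 0.66837722 -0.02326285  0.043     ]
 [ 0.6493527  -0.15808577  0.043     ]] 0.13615855359057344 yaw -8.031833601336489
stop foot [[ 0.72014852 -0.03995884  0.        ]
 [ 0.70206246 -0.15518097  0.        ]] yaw -8.920748036477601
plunger 0.05 [[ 0.66079423 -0.09013216  0.05      ]]
plunger 0.06 [[ 0.65940733 -0.0893343   0.06      ]]
plunger 0.07 [[ 0.65802044 -0.08853643  0.07      ]]
side plunger guess [[ 0.65449661 -0.10164545  0.06      ]]
```

View pics/side_crop.png

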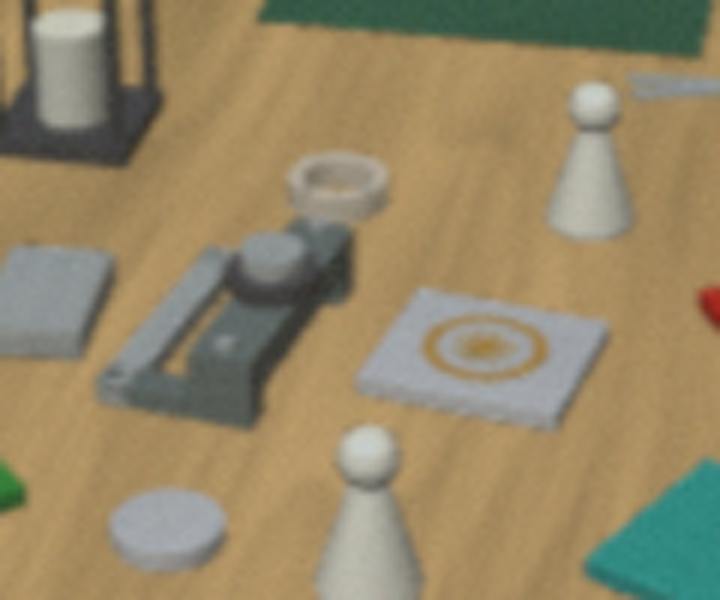

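```bash
cat >> h.py <<'E'
from scipy.spatial.transform import Rotation as Ro
O=np.array([.660,-.0905]); YP=np.radians(-8.5)
def pw(x,y):
    c,s=np.cos(YP),np.sin(YP); return O+[c*x-s*y,s*x+c*y]
def wp(p):
    c,s=np.cos(YP),np.sin(YP); d=np.array(p[:2])-O; return np.array([c*d[0]+s*d[1],-s*d[0]+c*d[1]])
def go(x,y,z,yaw=None):
    "deltas to press-frame x,y, height z, tool-y at yaw deg relative to press x"
    s=manip.get_state(); q=s["ee_rot"]; R=Ro.from_quat([q[1],q[2],q[3],q[0]]).as_matrix()
    d=R.T@(np.r_[pw(x,y),z]-s["position"]); cur=np.degrees(np.arctan2(R[1,1],R[0,1]))
    tw=0 if yaw is None else -((yaw+np.degrees(YP)-cur+180)%360-180)
    print("d/0.8",np.round(d/.8,4),"twist",round(tw/120,4),"| now press",wp(s["position"]).round(4),"z",s["position"][2].round(4),"yawrel",round(cur-np.degrees(YP),2),"w",s["width"].round(4),"F",np.round(s["contact_force"],1),"t",s["clock"])
E
python3 - <<'E'
from h import *
def tri(a,b):
    A=[];B=[]
    for n,uv in(("top",a),("side",b)):
        p0=ray(n,uv,0)[0];p1=ray(n,uv,.1)[0];d=(p1-p0)/np.linalg.norm(p1-p0);P=np.eye(3)-np.outer(d,d);A.append(P);B.append(P@p0)
    return np.linalg.solve(A[0]+A[1],B[0]+B[1])
f=lambda c:(np.array(c)+.5)/5-.5+[215,100]
g=lambda c:(np.array(c)+.5)/6-.5+[190,140]
t=tri(f([397,293]),g([273,252]));print("plunger",t,wp(t))
t=tri(f([690,530]),g([594,104]));print("figB head",t,wp(t))
print("figB foot",ray("side",g([590,218]),0),"figA foot",ray("side",g([369,595]),0))
print("plate",wp([.5453,-.098]), "plate side ctr",ray("side",g([486,347]),.012))
print(manip.get_state()["qpos"])
go(-.112,-.095,.2,0)
E
```

```text
plunger [ 0.65666964 -0.08930966  0.06457502] [-0.00346972  0.00068501]
figB head [ 0.51055229 -0.27150231  0.07818053] [-0.12105231 -0.20110394]
figB foot [[ 0.50985396 -0.2804781   0.        ]] figA foot [[0.56176855 0.11393672 0.        ]]
plate [-0.11233155 -0.02437136] plate side ctr [[ 0.54221929 -0.10236084  0.012     ]]
[ 1.02097370e+00  2.76565536e-01  1.50602194e+00 -2.16520545e-05
  1.36067528e+00 -1.20990180e-01]Traceback (most recent call last):
  File "<stdin>", line 14, in <module>
  File "h.py", line 22, in go
    print("d/0.8",np.round(d/.8,4),"twist",round(tw/120,4),"| now press",wp(s["position"]).round(4),"z",s["position"][2].round(4),"yawrel",round(cur-np.degrees(YP),2),"w",s["width"].round(4),"F",np.round(s["contact_force"],1),"t",s["clock"])
                                                                                                                                                                           ^^^^^^^^^^^^^^^^
AttributeError: 'float' object has no attribute 'round'
```

```bash
sed -i 's/s\["width"\].round(4)/round(float(s["width"]),4)/' h.py; python3 -c "
from h import *
go(-.112,-.095,.2,0)"
```

```text
d/0.8 [-0.6957 -0.6308  0.049 ] twist 0.6161 | now press [-0.5071  0.5441] z 0.2385 yawrel 73.93 w 0.0855 F [-0.3 -0.5 -1.2] t 0.1
```

move_arm --deltas '[[[-0.6957,-0.6308,0.0,0.6161,-0.4],[-0.6957,-0.6308,0.0,0.6161,-0.4],[-0.6957,-0.6308,0.0,0.6161,-0.4],[-0.6957,-0.6308,0.0,0.6161,-0.4],[-0.6957,-0.6308,0.0,0.6161,-0.4],[-0.6957,-0.6308,0.0,0.6161,-0.4],[-0.6957,-0.6308,0.0,0.6161,-0.4],[-0.6957,-0.6308,0.0,0.6161,-0.4],[-0.6957,-0.6308,0.0,0.6161,-0.4],[-0.6957,-0.6308,0.0,0.6161,-0.4],[-0.6957,-0.6308,0.0,0.6161,-0.4],[-0.6957,-0.6308,0.0,0.6161,-0.4]]]'

```text
clock: 1.3
position: [0.4759, -0.0304, 0.2391]
ee_rot: [-0.0, 0.758, 0.653, 0.0]
contact_force: [0.9, 0.6, -0.1]
width: 0.0596
gripper_force: 0.0
```

```bash
python3 -c "
from h import *
go(-.112,-.095,.1,0)"
```

```text
d/0.8 [-0.1591  0.0987  0.1738] twist -0.0002 | now press [-0.1909  0.0323] z 0.2391 yawrel -0.03 w 0.0596 F [ 0.9  0.6 -0.1] t 1.3
```

move_arm --deltas '[[[-0.159,0.0987,0.0,0.0,-0.4],[-0.159,0.0987,0.0,0.0,-0.4],[-0.159,0.0987,0.0,0.0,-0.4],[-0.159,0.0987,0.0,0.0,-0.4],[-0.159,0.0987,0.06,0.0,-0.4],[-0.159,0.0987,0.12,0.0,-0.4],[-0.159,0.0987,0.18,0.0,-0.4],[-0.159,0.0987,0.236,0.0,-0.4],[-0.159,0.0987,0.236,0.0,-0.4],[-0.159,0.0987,0.236,0.0,-0.4],[-0.159,0.0987,0.236,0.0,-0.4]]]'

```text
clock: 2.4
position: [0.537, -0.1664, 0.0529]
ee_rot: [0.002, 0.757, 0.653, 0.001]
contact_force: [-0.3, 0.7, 0.5]
width: 0.0599
gripper_force: 0.0
```

```bash
python3 -c "
from h import *
go(-.112,-.095,.008,0)
g=manip.get_image('side')[140:240,190:310,::-1];cv2.imwrite('pics/s1.png',cv2.resize(g,None,fx=6,fy=6,interpolation=cv2.INTER_CUBIC))"
```

```text
d/0.8 [-0.0021 -0.0022  0.0561] twist 0.0001 | now press [-0.1104 -0.0933] z 0.0529 yawrel 0.02 w 0.0599 F [-0.3  0.7  0.5] t 2.4
```

View pics/s1.png

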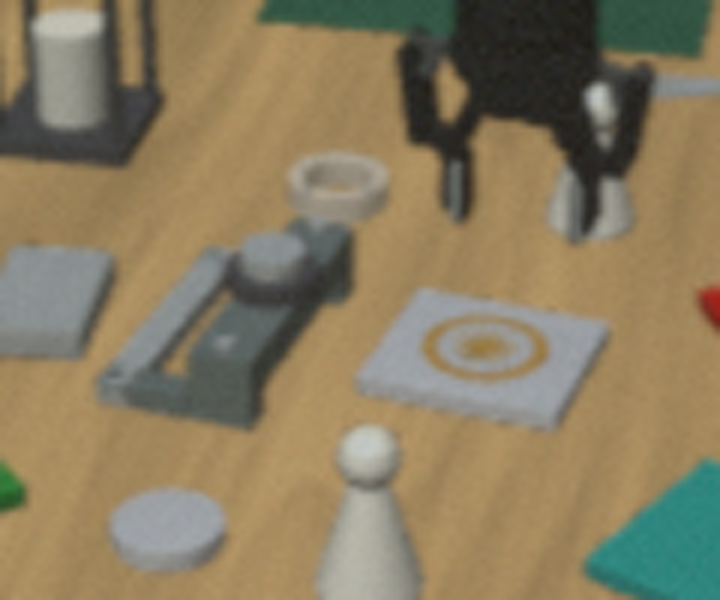

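The side view shows the open fingers on the plate's far (right) long side. The tips are at crop (457,218) and (577,240), in front of figure B, and nothing has been touched.

move_arm --deltas '[[[-0.002,-0.002,0.025,0.0,-0.4],[-0.002,-0.002,0.04,0.0,-0.4],[-0.002,-0.002,0.05,0.0,-0.4],[-0.002,-0.002,0.053,0.0,-0.4],[-0.002,-0.002,0.055,0.0,-0.4],[-0.002,-0.002,0.055,0.0,-0.4],[-0.002,-0.002,0.055,0.0,-0.4]]]'

```text
clock: 3.15
position: [0.5336, -0.1673, 0.0069]
ee_rot: [0.0, 0.758, 0.653, 0.0]
contact_force: [1.0, 0.1, -0.0]
width: 0.0596
gripper_force: 0.0
```

```bash
python3 -c "
from h import *
go(-.112,-.05-.011,.008,0)
g=manip.get_image('side')[140:240,190:310,::-1];cv2.imwrite('pics/s2.png',cv2.resize(g,None,fx=6,fy=6,interpolation=cv2.INTER_CUBIC))
for z in(0,.006):print((proj('side',[np.r_[pw(-.112+a,-.095),z] for a in(.034,-.034)])-[190,140])*6)"
```

```text
d/0.8 [ 0.0421  0.0021 -0.0014] twist 0.0 | now press [-0.1137 -0.0946] z 0.0069 yawrel 0.0 w 0.0596 F [ 1.   0.1 -0. ] t 3.15
[[456.7306027  294.81285222]
 [574.10173741 315.62538097]]
[[456.89132394 285.43812067]
 [574.49464473 306.16900647]]
```

View pics/s2.png

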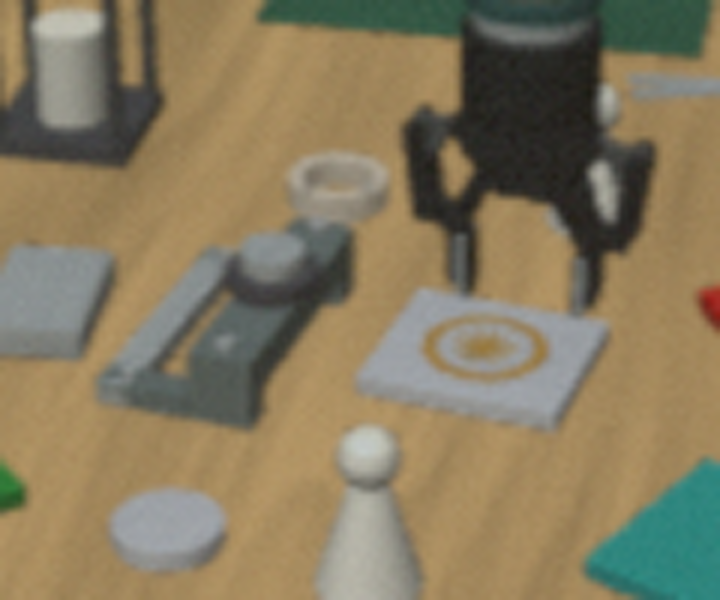

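The tips stand about 3 mm above the table, just behind the plate's side edge at crop (462,291) and (580,311). I push sideways slowly.

move_arm --deltas '[[[0.005,0.0,0.0,0.0,-0.4],[0.009,0.0,0.0,0.0,-0.4],[0.013,0.0,0.0,0.0,-0.4],[0.017,0.0,0.0,0.0,-0.4],[0.021,0.0,0.0,0.0,-0.4],[0.025,0.0,0.0,0.0,-0.4],[0.029,0.0,0.0,0.0,-0.4],[0.033,0.0,0.0,0.0,-0.4],[0.037,0.0,0.0,0.0,-0.4],[0.04,0.0,0.0,0.0,-0.4],[0.042,0.0,0.0,0.0,-0.4],[0.042,0.0,0.0,0.0,-0.4]]]'

```text
clock: 4.4
position: [0.5384, -0.1336, 0.0066]
ee_rot: [0.0, 0.758, 0.653, 0.0]
contact_force: [0.0, -2.9, 2.2]
width: 0.0599
gripper_force: 1.3
```

```bash
python3 -c "
from h import *
go(-.112,-.075,.008,0)"
```

```text
d/0.8 [-0.0179  0.0024 -0.0018] twist 0.0 | now press [-0.1139 -0.0606] z 0.0066 yawrel 0.01 w 0.0599 F [ 0.  -2.9  2.2] t 4.4
```

move_arm --deltas '[[[-0.019,0.0,0.0,0.0,-0.4],[-0.019,0.0,-0.05,0.0,-0.4],[-0.019,0.0,-0.11,0.0,-0.4],[-0.019,0.0,-0.14,0.0,-0.4],[0.0757,-0.11,-0.14,-0.75,-0.4],[0.0757,-0.11,-0.14,-0.75,-0.4],[0.0757,-0.11,-0.14,-0.75,-0.4],[0.0757,-0.11,-0.14,-0.75,-0.4],[0.0757,-0.11,-0.14,-0.75,-0.4],[0.0757,-0.11,-0.14,-0.75,-0.4],[0.0757,-0.11,-0.14,-0.75,-0.4],[0.0757,-0.11,-0.14,-0.75,-0.4]]]'

```text
clock: 5.6
position: [0.4594, -0.061, 0.118]
ee_rot: [-0.001, 0.254, 0.967, 0.001]
contact_force: [0.6, -0.1, 0.1]
width: 0.0593
gripper_force: 0.0
```

```bash
python3 - <<'E'
from h import *
go(-.20,0,.055,90)
im=manip.get_image("top")[:,:,::-1].copy();cv2.imwrite("pics/top1.png",im)
x0,y0,x1,y1=215,100,375,220
g=manip.get_image('side')[140:240,190:310,::-1];cv2.imwrite('pics/s3.png',cv2.resize(g,None,fx=6,fy=6,interpolation=cv2.INTER_CUBIC))
hsv=cv2.cvtColor(im,cv2.COLOR_BGR2HSV)
m=((hsv[:,:,1]<60)&(hsv[:,:,2]>70)).astype(np.uint8)*255
mm=np.zeros_like(m); mm[170:225,260:330]=m[170:225,260:330]
cs,_=cv2.findContours(mm,cv2.RETR_EXTERNAL,cv2.CHAIN_APPROX_NONE)
for c in cs:
    if cv2.contourArea(c)<300: continue
    r=cv2.minAreaRect(c); b=ray("top",cv2.boxPoints(r),.012); e=b-np.roll(b,1,0)
    print(np.round([wp(p) for p in b],4).tolist(),wp(b.mean(0)),[np.degrees(np.arctan2(v[1],v[0]))-np.degrees(YP) for v in e])
E
```

```text
d/0.8 [-0.0032  0.0017  0.0788] twist -0.1745 | now press [-0.2027 -0.0004] z 0.118 yawrel 69.07 w 0.0593 F [ 0.6 -0.1  0.1] t 5.6
[[-0.219, 0.0443], [-0.0596, 0.0625], [-0.0391, -0.1145], [-0.1985, -0.1312]] [-0.12905041 -0.0347265 ] [np.float64(96.6530238271509), np.float64(6.497538120155757), np.float64(-83.3942385947977), np.float64(185.99293013699753)]
```

View pics/s3.png

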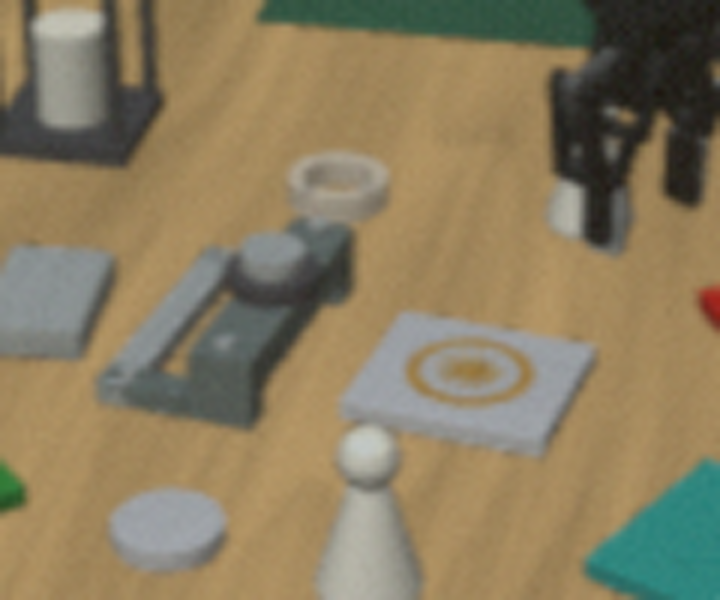

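The side view shows the plate shifted toward the camera. Its ring centre is now at crop (468,370), previously (486,347), and the gripper is clear behind it.

```bash
python3 - <<'E'
from h import *
g=lambda c:(np.array(c)+.5)/6-.5+[190,140]
def ring(f):
    im=cv2.imread(f); h=cv2.cvtColor(im,cv2.COLOR_BGR2HSV)
    m=cv2.inRange(h[320:420,390:560] if f[-5]=='3' else h[300:395,400:570],(8,60,60),(30,255,255))
    oy,ox=(320,390) if f[-5]=='3' else (300,400)
    c=max(cv2.findContours(cv2.morphologyEx(m,cv2.MORPH_OPEN,np.ones((3,3))),cv2.RETR_EXTERNAL,cv2.CHAIN_APPROX_NONE)[0],key=cv2.contourArea)
    e=cv2.fitEllipse(c); return np.array(e[0])+[ox,oy],e[1]
for f,man in(("pics/s2.png",[(424,290),(608,323),(362,382)]),("pics/s3.png",[(405,313),(597,347),(346,402)])):
    print(f,ring(f))
    w=[wp(p) for p in ray("side",g(man),.012)]; print(np.round(w,4).tolist(),"edge x ang",np.degrees(np.arctan2(*(w[0]-w[1])[::-1])),"edge y",np.degrees(np.arctan2(*(w[2]-w[0])[::-1]))-90, "ctr",(w[1]+w[2])/2)
for c in[(486,347),(468,370)]:print(wp(ray("side",g(c),.012)[0]))
E
```

```text
pics/s2.png (array([484.58299255, 348.0566597 ]), (63.39241409301758, 125.8409652709961))
[[-0.0637, -0.0761], [-0.1688, -0.0757], [-0.065, 0.0268]] edge x ang -0.2224559717222382 edge y 0.7347106421998291 ctr [-0.11690913 -0.02442327]
pics/s3.png (array([469.43383026, 372.06011963]), (65.96330261230469, 127.78016662597656))
[[-0.0622, -0.0486], [-0.1703, -0.0492], [-0.064, 0.0482]] edge x ang 0.31330874032756817 edge y 1.071496936687879 ctr [-0.11714286 -0.00051218]
[-0.11473384 -0.02913966]
[-0.11313516 -0.00342432]
```

move_arm --deltas '[[[-0.003,0.001,0.0,-0.1745,-0.4],[-0.003,0.001,0.0,-0.1745,-0.4],[-0.003,0.001,0.0,-0.1745,-0.4],[-0.003,0.001,0.0,-0.1745,-0.4],[-0.003,0.001,0.05,-0.1745,-0.4],[-0.003,0.001,0.1,-0.1745,-0.4],[-0.003,0.001,0.12,-0.1745,-0.4],[-0.003,0.001,0.13,-0.1745,-0.4],[-0.003,0.001,0.137,-0.1745,-0.4],[-0.003,0.001,0.137,-0.1745,-0.4],[-0.003,0.001,0.137,-0.1745,-0.4]]]'

```text
clock: 6.8
position: [0.4634, -0.0618, 0.0096]
ee_rot: [0.001, 0.077, 0.997, -0.0]
contact_force: [0.1, 0.2, 1.0]
width: 0.0597
gripper_force: 0.0
```

```bash
python3 -c "
from h import *
go(-.071,-.001,.007,90)"
```

```text
d/0.8 [-0.1596  0.0005  0.0036] twist -0.0029 | now press [-0.1987 -0.0007] z 0.0096 yawrel 89.65 w 0.0597 F [0.1 0.2 1. ] t 6.8
```

move_arm --deltas '[[[-0.01,0.0,0.003,-0.003,-0.4],[-0.018,0.0,0.003,-0.003,-0.4],[-0.024,0.0,0.003,-0.003,-0.4],[-0.03,0.0,0.003,-0.003,-0.4],[-0.036,0.0,0.003,-0.003,-0.4],[-0.042,0.0,0.003,-0.003,-0.4],[-0.048,0.0,0.003,-0.003,-0.4],[-0.054,0.0,0.003,-0.003,-0.4],[-0.059,0.0,0.003,-0.003,-0.4],[-0.063,0.0,0.003,-0.003,-0.4],[-0.066,0.0,0.003,-0.003,-0.4],[-0.066,0.0,0.003,-0.003,-0.4]]]'

```text
clock: 8.0
position: [0.5159, -0.0699, 0.0064]
ee_rot: [0.001, 0.074, 0.997, -0.0]
contact_force: [-0.2, 0.2, -1.3]
width: 0.0598
gripper_force: 0.4
```

```bash
python3 -c "
from h import *
go(-.071,-.001,.007,90)
g=manip.get_image('side')[140:240,190:310,::-1];cv2.imwrite('pics/s4.png',cv2.resize(g,None,fx=6,fy=6,interpolation=cv2.INTER_CUBIC))"
```

```text
d/0.8 [-0.0932 -0.0002 -0.0006] twist 0.0004 | now press [-0.1456 -0.0009] z 0.0064 yawrel 90.05 w 0.0598 F [-0.2  0.2 -1.3] t 8.0
```

View pics/s4.png

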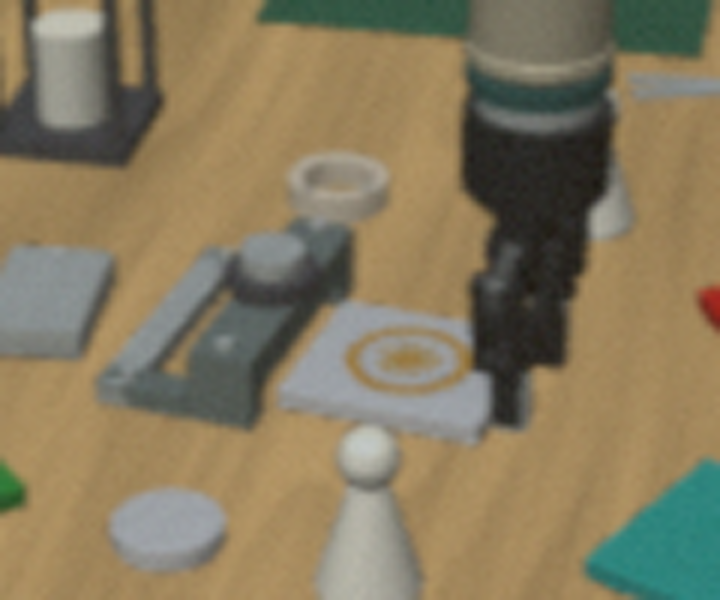

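The fingers push squarely on the rear edge. The plate's front corners are at crop (347,303) and (281,394), just short of the bridge.

```bash
python3 - <<'E'
from h import *
g=lambda c:(np.array(c)+.5)/6-.5+[190,140]
print([wp(p).round(4) for p in ray("side",g([(347,303),(281,394),(409,357)]),.012)])
# press check: front foot corner of near cheek (seen at ~ (250,424)) expected
print("near cheek front foot expected px",(proj("side",np.r_[pw(-.018,.078),0])-[190,140])*6, "top front near",(proj("side",np.r_[pw(-.018,.078),.042])-[190,140])*6)
print([wp(p).round(4) for p in ray("side",g([(250,425)]),0)])
E
```

```text
[array([-0.0288, -0.0482]), array([-0.0297,  0.0523]), array([-0.0796, -0.0054])]
near cheek front foot expected px [[239.37350427 432.09346409]] top front near [[237.37415606 362.01364054]]
[array([-0.0185,  0.068 ])]
```

```bash
python3 - <<'E'
from h import *
for n,f,box in(("top","pics/top0.png",(262,130,328,172)),("side","pics/side0.png",(204,172,252,214))):
    im=cv2.imread(f);h=cv2.cvtColor(im,cv2.COLOR_BGR2HSV);x0,y0,x1,y1=box
    m=np.zeros(h.shape[:2],np.uint8);m[y0:y1,x0:x1]=((h[:,:,1]<85))[y0:y1,x0:x1]*255
    c=max(cv2.findContours(m,cv2.RETR_EXTERNAL,cv2.CHAIN_APPROX_NONE)[0],key=cv2.contourArea)
    a=cv2.approxPolyDP(c,1.5,True)[:,0];print(n,cv2.contourArea(c),a.tolist())
    for lab,X in(("near foot",(-.018,.078,0)),("near top",(-.018,.078,.042)),("far foot",(-.018,-.078,0)),("far top",(-.018,-.078,.042)),("stop near",(.05,.058,.014)),("stop far",(.05,-.058,.014)),("plunger",(0,0,.062))):
        print(lab,proj(n,np.r_[pw(X[0],X[1]),X[2]]).round(1))
E
```

```text
top 1216.0 [[273, 137], [269, 162], [311, 169], [317, 168], [319, 143]]
near foot [[268.7 162. ]]
near top [[269.  160.3]]
far foot [[315.4 169.7]]
far top [[317.1 168.3]]
stop near [[278.2 142.1]]
stop far [[313.1 147.9]]
plunger [[294.4 157.9]]
side 881.0 [[251, 172], [238, 172], [239, 176], [237, 178], [224, 181], [206, 202], [206, 206], [231, 211], [235, 200], [243, 190], [248, 188], [248, 177], [251, 175]]
near foot [[229.9 212. ]]
near top [[229.6 200.3]]
far foot [[247.5 188.5]]
far top [[247.5 177.4]]
stop near [[212.2 201.1]]
stop far [[226.4 184.2]]
plunger [[233.5 181.9]]
```

move_arm --deltas '[[[-0.006,0.0,0.0,0.0,-0.4],[-0.012,0.0,0.0,0.0,-0.4],[-0.018,0.0,0.0,0.0,-0.4],[-0.023,0.0,0.0,0.0,-0.4],[-0.028,0.0,0.0,0.0,-0.4],[-0.033,0.0,0.0,0.0,-0.4],[-0.038,0.0,0.0,0.0,-0.4],[-0.041,0.0,0.0,0.0,-0.4]]]'

```text
clock: 8.85
position: [0.5482, -0.0746, 0.0065]
ee_rot: [0.001, 0.074, 0.997, -0.0]
contact_force: [-2.6, -0.1, -0.6]
width: 0.0597
gripper_force: 1.2
```

move_arm --deltas '[[[-0.006,0.0,0.0,0.0,-0.4],[-0.012,0.0,0.0,0.0,-0.4],[-0.018,0.0,0.0,0.0,-0.4],[-0.023,0.0,0.0,0.0,-0.4],[-0.028,0.0,0.0,0.0,-0.4],[-0.033,0.0,0.0,0.0,-0.4],[-0.038,0.0,0.0,0.0,-0.4],[-0.041,0.0,0.0,0.0,-0.4]]]'

```text
clock: 9.65
position: [0.5806, -0.0794, 0.0065]
ee_rot: [0.001, 0.074, 0.997, -0.0]
contact_force: [-2.3, 0.6, -0.0]
width: 0.0595
gripper_force: 1.2
```

```bash
python3 -c "
from h import *
go(-.071,-.001,.007,90)"
```

```text
d/0.8 [-0.0115 -0.0003 -0.0006] twist 0.0004 | now press [-0.0802 -0.0008] z 0.0065 yawrel 90.05 w 0.0595 F [-2.3  0.6 -0. ] t 9.65
```

move_arm --deltas '[[[-0.0025,0.0,0.0,0.0,-0.4],[-0.005,0.0,0.0,0.0,-0.4],[-0.007,0.0,0.0,0.0,-0.4],[-0.0085,0.0,0.0,0.0,-0.4],[-0.0085,0.0,0.0,0.0,-0.4]]]'

```text
clock: 10.15
position: [0.5866, -0.0803, 0.0065]
ee_rot: [0.0, 0.074, 0.997, 0.0]
contact_force: [-3.3, 0.3, 0.2]
width: 0.06
gripper_force: 1.3
```

move_arm --deltas '[[[-0.0012,0.0,0.0,0.0,-0.4],[-0.0025,0.0,0.0,0.0,-0.4]]]'

```text
clock: 10.35
position: [0.5866, -0.0803, 0.0065]
ee_rot: [-0.002, 0.074, 0.997, 0.0]
contact_force: [-8.0, 0.4, 4.2]
width: 0.0599
gripper_force: 3.7
```

move_arm --deltas '[[[-0.0012,0.0,0.0,0.0,-0.4],[-0.0012,0.0,0.0,0.0,-0.4]]]'

```text
clock: 10.55
position: [0.5867, -0.0803, 0.0065]
ee_rot: [-0.003, 0.073, 0.997, 0.0]
contact_force: [-8.3, 1.1, 4.9]
width: 0.0597
gripper_force: 3.9
```

move_arm --deltas '[[[-0.0015,0.0,0.0,0.0,-0.4],[-0.003,0.0,0.0,0.0,-0.4],[-0.003,0.0,0.0,0.0,-0.4]]]'

```text
clock: 10.85
position: [0.5867, -0.0803, 0.0064]
ee_rot: [-0.005, 0.073, 0.997, 0.0]
contact_force: [-12.0, 0.5, 8.6]
width: 0.0601
gripper_force: 6.0
```

```bash
python3 -c "
from h import *
go(-.071,-.001,.007,90)"
```

```text
d/0.8 [-0.0037 -0.0003 -0.0007] twist 0.0007 | now press [-0.074  -0.0007] z 0.0064 yawrel 90.08 w 0.0601 F [-12.    0.5   8.6] t 10.85
```

The plate is hard against the stop: the force rises with no further motion. I back off, then look.

move_arm --deltas '[[[0.01,0.0,0.0,0.0,-0.4],[0.03,0.0,0.0,0.0,-0.4],[0.07,0.0,0.0,0.0,-0.4],[0.12,0.0,-0.06,0.0,0.0],[0.18,0.0,-0.12,0.0,0.5],[0.24,0.0,-0.18,0.0,1.0],[0.28,0.0,-0.22,0.0,1.0],[0.28,0.0,-0.22,0.0,1.0],[0.28,0.0,-0.22,0.0,1.0],[0.28,0.0,-0.22,0.0,1.0]]]'

```text
clock: 11.85
position: [0.3719, -0.0487, 0.1838]
ee_rot: [0.003, 0.074, 0.997, -0.001]
contact_force: [0.3, 0.1, -0.8]
width: 0.0003
gripper_force: 0.0
```

```bash
python3 - <<'E'
from h import *
go(0,0,.1,90)
a=manip.get_image("top")[:,:,::-1].copy();b=manip.get_image("side")[:,:,::-1].copy()
cv2.imwrite("pics/top2.png",a);cv2.imwrite("pics/side2.png",b)
A=cv2.resize(a[125:205,255:335],None,fx=6,fy=6,interpolation=cv2.INTER_CUBIC);B=cv2.resize(b[155:235,195:248],None,fx=6,fy=6,interpolation=cv2.INTER_CUBIC)
cv2.imwrite("pics/both2.png",np.hstack([A,B]))
E
```

```text
d/0.8 [-0.3631  0.0014  0.1073] twist 0.0003 | now press [-0.2911 -0.0012] z 0.1838 yawrel 90.04 w 0.0003 F [ 0.3  0.1 -0.8] t 11.85
```

View pics/both2.png

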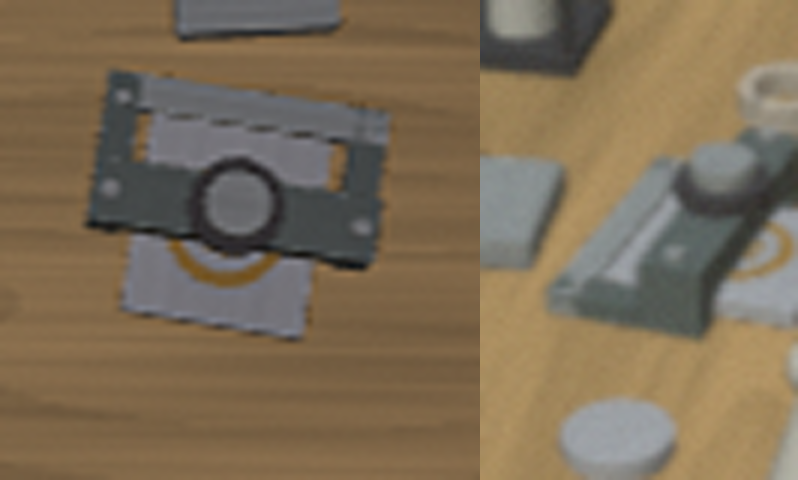

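Both views show the plate under the bridge, front edge on the stop bar and square to it. The rear edge runs from (123,308) to (302,338), parallel to the bridge, with even side gaps. The plunger is up at (236,197).

move_arm --deltas '[[[-0.3613,0.0014,0.0,0.0,1.0],[-0.3613,0.0014,0.0,0.0,1.0],[-0.3613,0.0014,0.0,0.0,1.0],[-0.3613,0.0014,0.0,0.0,1.0],[-0.3613,0.0014,0.03,0.0,1.0],[-0.3613,0.0014,0.07,0.0,1.0],[-0.3613,0.0014,0.1,0.0,1.0],[-0.3613,0.0014,0.11,0.0,1.0],[-0.3613,0.0014,0.11,0.0,1.0],[-0.3613,0.0014,0.11,0.0,1.0]]]'

```text
clock: 12.95
position: [0.6563, -0.0895, 0.0948]
ee_rot: [0.0, 0.074, 0.997, 0.0]
contact_force: [-0.2, -0.1, 0.9]
width: -0.0003
gripper_force: 0.0
```

```bash
python3 -c "
from h import *
go(-.002,0,.072,90)"
```

```text
d/0.8 [-0.0022 -0.0006  0.0285] twist 0.0005 | now press [-0.0038  0.0005] z 0.0948 yawrel 90.06 w -0.0003 F [-0.2 -0.1  0.9] t 12.95
```

move_arm --deltas '[[[-0.002,0.0,0.01,0.0,1.0],[-0.002,0.0,0.018,0.0,1.0],[-0.002,0.0,0.023,0.0,1.0],[-0.002,0.0,0.025,0.0,1.0],[-0.002,0.0,0.0275,0.0,1.0],[-0.002,0.0,0.03,0.0,1.0],[-0.002,0.0,0.03,0.0,1.0]]]'

```text
clock: 13.65
position: [0.6575, -0.0897, 0.0707]
ee_rot: [-0.0, 0.074, 0.997, 0.0]
contact_force: [-1.6, 0.2, 3.9]
width: -0.0
gripper_force: 1.7
```

move_arm --deltas '[[[0.0,0.0,0.0025,0.0,1.0],[0.0,0.0,0.005,0.0,1.0],[0.0,0.0,0.005,0.0,1.0]]]'

```text
clock: 13.95
position: [0.6576, -0.0897, 0.0666]
ee_rot: [-0.0, 0.074, 0.997, 0.0]
contact_force: [-2.5, 0.7, 6.4]
width: 0.0005
gripper_force: 2.8
```

move_arm --deltas '[[[0.0,0.0,0.0025,0.0,1.0],[0.0,0.0,0.005,0.0,1.0],[0.0,0.0,0.005,0.0,1.0]]]'

```text
clock: 14.25
position: [0.6577, -0.0897, 0.0659]
ee_rot: [0.001, 0.074, 0.997, -0.0]
contact_force: [-7.6, 1.9, 19.9]
width: 0.0
gripper_force: 9.8
```

The plunger has bottomed: the force jumped from 6 N to 20 N with no more travel. I lift clear.

move_arm --deltas '[[[0.0,0.0,-0.005,0.0,1.0],[0.0,0.0,-0.01,0.0,1.0],[0.0,0.0,-0.02,0.0,1.0],[0.0,0.0,-0.05,0.0,1.0],[0.0,0.0,-0.1,0.0,1.0],[0.0,0.0,-0.15,0.0,1.0],[0.1,0.0,-0.17,0.0,1.0],[0.2,0.0,-0.17,0.0,1.0],[0.3,0.0,-0.17,0.0,1.0],[0.3,0.0,-0.17,0.0,1.0],[0.3,0.0,-0.17,0.0,1.0],[0.3,0.0,-0.17,0.0,1.0]]]'

```text
clock: 15.45
position: [0.4147, -0.053, 0.1981]
ee_rot: [-0.002, 0.074, 0.997, 0.0]
contact_force: [0.5, -0.6, 0.5]
width: -0.0002
gripper_force: 0.0
```

```bash
python3 - <<'E'
from h import *
go(0,0,.1,90)
a=manip.get_image("top")[:,:,::-1].astype(int);b=manip.get_image("side")[:,:,::-1].astype(int)
for n,v,(x0,y0,x1,y1) in(("top2",a,(255,110,335,185)),("side2",b,(195,155,300,235))):
    o=cv2.imread(f"pics/{n}.png").astype(int); d=abs(o-v).max(2)[y0:y1,x0:x1]; print(n,d.max(),(d>25).sum(),d.mean())
E
```

```text
d/0.8 [-0.3106 -0.0014  0.1214] twist 0.0004 | now press [-0.2481  0.0009] z 0.1981 yawrel 90.04 w -0.0002 F [ 0.5 -0.6  0.5] t 15.45
top2 4 0 1.1415
side2 10 0 2.693095238095238
```

The pictures match those taken before the press, so the plunger is up again and the plate has not moved.

```bash
python3 -c "
from rig import manip
print(manip.sign_off())"
```

```text
the job is handed in; nothing more can be done
None
```

The job is handed in at about 15.5 s: the plate was pushed square against the stop, the plunger was pressed to its end and sprang back, and the arm is clear; the sign-off returned no verdict.

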